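Open the fume damper and hold the recessed filter reset

ROBOT

A 6-joint arm with a two-finger parallel gripper is mounted at the origin on the work surface. World frame = base frame: x ahead of the robot, y to its left, z up, the work surface at z = 0. Lengths are in mm, angles in rad, forces in N, time in s.
With the tool pointing down it reaches from about 350 to 975 mm from the base axis. Payload 7.1 kg.
Tool frame: the origin (TCP) lies between the finger pads; the fingertips stand 19 mm ahead of it and the grasp point (between the pads) is the TCP; z points along the fingers, y is the line along which they close (so a half turn about z gives the same grasp; the last joint's range is limited). The gripper opens to 88 mm and grips with 3 to 60 N. Pads are 20 mm wide; open, the fingers measure 115 mm over their backs; the gripper's body (75 mm by 178 mm) begins 61 mm behind the grasp point.
Start: joints at [-1.251, 0.423, 1.63, -0, 1.089, -0.019], TCP at [207.739, -589.448, 241.675] pointing down, gripper open.
Joint ranges: [-3, 3], [-0.9, 2.11], [0.09, 2.58], [-1.31, 4.45], [0.11, 2.69], [-2.54, 2.54]. Speed limits (rad/s): [2.39, 2.39, 3.01, 3.14, 3.14, 3.14].

INTERFACE

Orientations are given as a rotation vector (axis times angle).
In Python, from workcell import ctrl gives the robot as it stands.
- The arm moves only by the tool arm_command, never from a script. Its argument "series" is a list of rows, each an object with "linear": the shift along the tool's x, y, z in m, a list of three; "turn": the turn about the tool's z in rad. A call has 1 to 10 rows; each row shifts and turns the commanded pose from where the row before left it, along the tool's axes as they then stand; what a row does not reach is not made up. A row lasts 1/10 s, in which the tool goes at most 50 mm and 8.59 degrees, less where a joint would pass 70% of its speed; a pose out of reach is approached as far as the arm can. A call with a gripper value outside its range is refused whole. "jaw" is the opening, from -1 (shut) to 1 (fully open), set as the call begins (left out, the last holds). The fingers move at their own pace and stop on an object; the grip force is fixed at half the most. Time passes only in rows, so rows that do not move let the fingers close. It gives the time, the measured TCP pose, the force, the opening and the grip force at its end, in the units of the state.
- ctrl.get_obs(): the state, without advancing time (a new reading comes with each control period).
- ctrl.get_image(name): name is "scene" or "side" or "wrist"; returns a dict with "frame" (400x640x3 uint8, blue, green, red), "fx", "fy", "cx", "cy" (pixels), "rvec" (rotation vector, rad) and "tvec" (3), from world to camera coordinates, as OpenCV has them. Camera axes: x right, y down, z forward; pixel columns grow to the right and rows downward; lengths in mm; the calibration is good to about 2 mm. The wrist camera is an equidistant fisheye: a pixel r from the principal point sees the ray r / f radians off the axis. A picture is of the moment at which its call begins. There is no depth.
- ctrl.close_job(): hands the job in; it is judged then, once.
The state is a dict: "t": time; "qpos": joint angles; "qvel": joint speeds; "joint_torque": joint torques, N m; "ee_pos": TCP position; "orientation": TCP orientation; "ft_force": force on the tool from outside, world axes, zero at the start; "moment": the same for the moment, N m; "width": finger opening in mm; "grasp_force": force on a finger pad.
Only numpy, scipy, OpenCV 4.12 (cv2) and the standard library are available. Lean on these libraries where they do the work, as an engineer would, in place of code of your own. Each camera call takes 0.05 s, during which the arm holds its last target. There are 200 camera calls.

TASK

Turn the red quarter-turn handle of the fume duct until it is fully open, lying in line with the duct. Then take the yellow stylus out of its wooden holder by its handle, reach its thin tip through the round yellow-ringed hole of the blue filter monitor and press the red button inside well down towards its stop (the button must not be pressed while the damper is not yet open). Finish while holding: keep the stylus gripped and the button held down, the damper still open, and do not disturb the other things on the bench.

Things in the scene. Friction and masses are not known exactly. Their poses are not given: they have to be found in the camera images.
- duct: Fixed metal fume duct, a horizontal tube 70 mm in diameter, axis 60 mm above the bench, along the body's y axis; black flared nozzle (92 mm diameter, its end 120 mm from the origin) at -y, elbow down into the bench 130 mm from the origin at +y. Origin on the bench under the damper handle's shaft. Its position and yaw vary.
- damper (a joint): Quarter-turn damper handle on the duct, turning about a vertical shaft: 0 = closed stop (the handle points to the duct's -x, across the tube), 1.571 rad = open stop (the handle points to the duct's -y, along the tube). Opening turns it counter-clockwise seen from above. It starts anywhere from 0 to 0.5, turns stiffly (about 0.12 N m) and stays where it is left.
- damper_hinge (a point): On the shaft axis of the damper handle, at the mid-height of the handle bar (127 mm above the bench).
- damper_grip (a point): Centre of the place to grip the damper handle: a red bar 14 mm wide, 18 mm tall (118 to 136 mm above the bench), 100 mm long, reaching from 5 mm behind the shaft to 95 mm in front. This point is 68 mm from the shaft, in the bar's middle. Local x runs along the bar, towards the shaft; z up. The duct's top, 95 mm above the bench, is below the bar in the open position.
- filter_monitor: Fixed blue filter monitor case, 90 (x) x 110 (y) x 50 (z) mm, origin at the centre of its underside on the bench. It has a small display on the +x half of its top and the aperture on the -x half. It may stand in any one of three places, swapped with the two pedals, with some yaw.
- aperture (a point): Centre of the mouth of the round hole in the top face of the filter monitor (50 mm above the bench): 16 mm in diameter, vertical, marked with a flat yellow ring. The z axis points up, out of the hole.
- button_top (a point): Centre of the top of the red reset button in the hole, 13.6 mm in diameter, 14 mm below the mouth when not pressed. It moves down with the button.
- reset_button (a joint): Travel of the reset button: 0 = released, 0.006 m = fully down at its stop. Spring: 1 N to start moving, 4 N at the stop; it comes back up when let go. It counts as pressed beyond 4 mm.
- holder: Fixed dark wooden holder block 60 x 60 x 50 mm, origin at the centre of its underside; a vertical through hole 9 mm in diameter in the middle of its top, in which the stylus stands. Its position and yaw vary.
- stylus: Loose stylus, 125 mm long, 28 to 56 g, standing upright, tip down, in the holder. Origin at the end of the tip, z along the stylus towards the handle.
- stylus_center (a point): Centre of the stylus handle, half-way up it and 85 mm from the tip's end: a yellow round handle 14 mm in diameter, 80 mm long, with black bands. At the start the handle's underside rests on the holder's top, the handle is from 50 to 130 mm above the bench, and this point is 90 mm above the bench.
- stylus_tip (a point): The end of the stylus's tip: a steel pin 6 mm in diameter that projects 45 mm from the handle.
- pedal_a: Bystander, loose: bare aluminium effects pedal, 90 x 110 x 36 mm box with three black knobs and a foot switch (50 mm tall in all); origin at its underside's centre.
- pedal_b: Bystander, loose: green effects pedal, 90 x 110 x 36 mm box with two black knobs and a foot switch (50 mm tall in all); origin at its underside's centre.
- spool: Bystander, loose: blue metal spool, 48 mm diameter, 48 mm tall; origin at its underside's centre.
- parts_tray: Bystander, loose: clear tray of small parts, 110 x 140 x 35 mm; origin at its underside's centre.
- multimeter: Bystander, loose: yellow multimeter lying on its back, 190 x 88 x 45 mm; origin at its underside's centre.
- pliers: Bystander, loose: pliers with blue grips lying flat, about 165 x 66 x 15 mm; origin beneath the middle.
- solder_pump: Bystander, loose: yellow and black desoldering pump lying flat, about 210 x 20 x 20 mm; origin beneath the middle.
Not all that is in view belongs to the job. There is more than one size of the filter_monitor; the one meant has the size given above.

How it is judged (in metres and radians):
On the way, in this order (a step that is already met when the one before it is completed fails the run):
1. the damper handle is turned open (value of joint damper above 1.4 rad), for 0.2 s.
2. the gripped stylus reaches through the aperture and presses the button (value of joint reset_button above 0.004 m and contact force between stylus and filter_monitor above 1 N and contact force between the fingers and stylus above 2 N and distance between the grasp point and stylus_center below 0.05 m and z of stylus_tip in the frame of aperture below -0.012 m and horizontal distance between stylus_tip and aperture below 0.009 m), for 0.3 s.
At the end, for the whole second after the job is handed in: Damper above 1.4 of 1.571 rad; button pressed over 4 of 6 mm by the stylus (over 1 N), its tip 12 mm or more below the aperture's mouth and within 9 mm of its axis; the stylus gripped by its handle (over 2 N, grasp point within 50 mm of the handle's centre) (all of step 2 and value of joint damper above 1.4 rad); the arm keeps its last pose, push and grip.
It fails at once if the button is pressed (over 3 mm) while the damper is not open (value of joint reset_button above 0.003 m and not (value of joint damper above 1.4 rad)).
It fails at once if another thing on the bench is pushed more than 30 mm (distance of any of pedal_a, pedal_b, spool, parts_tray, multimeter, pliers, solder_pump from where it was at the start of the episode above 0.03 m).
It also fails if it takes over 48 s, if anything falls off the work surface, if the arm or the gripper's body presses on something with over 40 N, if the wrist force passes 120 N, or if a joint passes its speed limit or range.

## Working session

There is one attempt and no reset: what is moved stays moved. The work goes in short steps, Python scripts to look and compute and a tool call to move; the robot and the scene stay as the last step left them, time stands still between calls to the robot, and variables do not carry over. Pictures are saved under pics/ and viewed, at most 10 in all, crops included, and the job is handed in when it is done.

Besides the shell and the picture viewer there is one more tool, called by a JSON object that holds its "api" and its "payload". arm_command: Moves the arm, as the interface text tells. Its arguments: {"type":"object","properties":{"series":{"type":"array"},"jaw":{"type":"number"}},"required":["series"]}

```bash
mkdir -p pics
cat > h.py <<'E'
import numpy as np, cv2, pickle
from workcell import ctrl
def cam(n):
    d=ctrl.get_image(n); pickle.dump(d,open(n+'.pkl','wb')); return d
def ray(d,u,v):
    R=cv2.Rodrigues(np.array(d['rvec'],float))[0]; t=np.array(d['tvec'],float).ravel()
    return -R.T@t, R.T@np.array([(u-d['cx'])/d['fx'],(v-d['cy'])/d['fy'],1])
def plane(d,u,v,z):
    c,r=ray(d,u,v); return c+r*(z-c[2])/r[2]
def tri(d1,p1,d2,p2):
    a,r=ray(d1,*p1); b,s=ray(d2,*p2)
    k=np.linalg.lstsq(np.c_[r,-s],b-a,rcond=None)[0]
    return (a+r*k[0]+b+s*k[1])/2, np.linalg.norm(a+r*k[0]-b-s*k[1])
E
python3 - <<'E'
from h import *
for n in('scene','side'):
    d=cam(n); cv2.imwrite(f'pics/{n}0.png',d['frame']); print(n,ray(d,320,200))
o=ctrl.get_obs(); print(o['t'],o['orientation'])
E
```

```text
scene (array([ 830.0876343 , -545.39522254,  855.31382555]), array([-0.34463906,  0.49289335, -0.79899618]))
side (array([152.91188738, 779.66350849, 698.92033867]), array([ 0.27901753, -0.77186827, -0.57131526]))
0.1 [-3.09533756e+00 -5.29385803e-01  3.49204548e-04]
```

View pics/scene0.png

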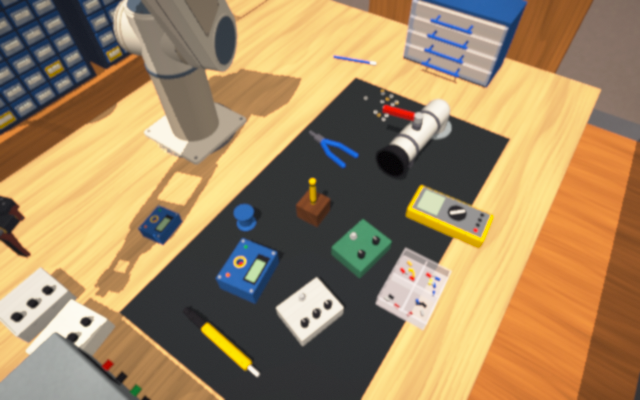

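View pics/side0.png

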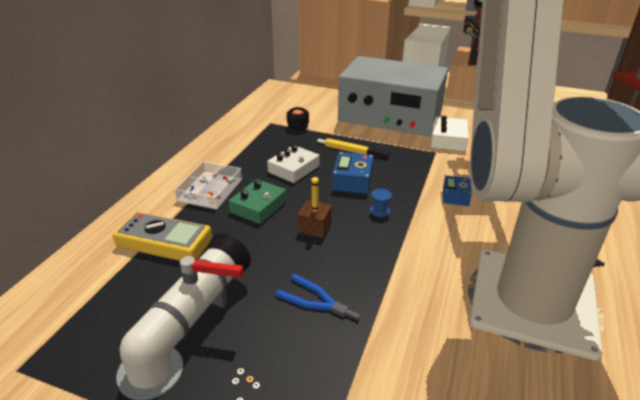

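The scene view shows the duct at (420,135), with the red handle from about (385,111) to (415,117). The stylus and holder are at (313,200). There are two blue cases: a large one on the mat at (248,270) and a small one off the mat at (160,224). The large one matches the pedals' 90x110 footprint, so I'll measure its size and check it in a crop.

Run:
```python
from h import *
D={n:pickle.load(open(n+'.pkl','rb')) for n in('scene','side')}
roi={'red':{'scene':(370,95,430,130),'side':(188,255,250,285)},'sty':{'scene':(303,172,322,204),'side':(306,172,324,212)},
'ring':{'scene':(225,248,255,275),'side':(350,155,372,172)},'blue':{'scene':(210,230,285,305),'side':(328,145,376,195)},'blue2':{'scene':(135,200,185,248),'side':(440,172,475,207)}}
hs={'red':[((0,150,90),(6,255,255)),((174,150,90),(180,255,255))],'sty':[((20,140,110),(35,255,255))],'ring':[((12,90,130),(35,255,255))],'blue':[((98,120,40),(125,255,255))]}
hs['blue2']=hs['blue']
P={}
for k,r in roi.items():
  for n,(a,b,c,e) in r.items():
    im=cv2.cvtColor(D[n]['frame'],cv2.COLOR_BGR2HSV)[b:e,a:c]
    m=sum(cv2.inRange(im,l,h) for l,h in hs[k])
    ys,xs=np.nonzero(m); p=np.c_[xs+a,ys+b].astype(float); ce=p.mean(0); P[k,n]=ce
    if k in('red','sty'):
      ax=np.linalg.svd(p-ce,full_matrices=False)[2][0]; s=(p-ce)@ax; lo,hi=ce+ax*s.min(),ce+ax*s.max()
      print(k,n,len(p),ce.round(1),lo.round(1),hi.round(1))
      if k=='red': print('  z127',plane(D[n],*lo,127).round(1),plane(D[n],*hi,127).round(1),plane(D[n],*ce,127).round(1))
      else: print('  top z130', [plane(D[n],*q,130).round(1) for q in (lo,hi)],[plane(D[n],*q,50).round(1) for q in (lo,hi)])
    elif k=='ring': print(k,n,len(p),ce.round(1),plane(D[n],*ce,50).round(1))
    else:
      h=cv2.minAreaRect(p.astype(np.float32)); print(k,n,h,[plane(D[n],*q,25).round(0)[:2] for q in cv2.boxPoints(h)])
  print(k,'tri',*tri(D['scene'],P[k,'scene'],D['side'],P[k,'side']))
f=D['scene']['frame']; g=D['side']['frame']
A=cv2.resize(f[190:310,130:290],(480,360),interpolation=3)
B=cv2.resize(f[80:190,365:465],None,fx=3,fy=3,interpolation=3);B=cv2.copyMakeBorder(B,0,30,0,20,0)
cv2.imwrite('pics/crop.png',np.hstack([A,B]))
```

```text
red scene 292 [398.2 112.1] [382.2 107.5] [413.7 116.6]
  z127 [479.7 247.4 127. ] [564.5 261.3 127. ] [523.3 254.5 127. ]
red side 560 [217.8 268.2] [192.  264.7] [241.7 271.4]
  z127 [566.8 263.  127. ] [481.4 247.8 127. ] [522.2 255.  127. ]
red tri [522.80741036 254.76161495 126.57300251] 0.7526645131383713
sty scene 168 [312.3 189.2] [311.7 177. ] [312.9 203. ]
  top z130 [array([464.3, -54.2, 130. ]), array([ 509.1, -113.3,  130. ])] [array([ 4.24e+02, -1.00e-01,  5.00e+01]), array([473.7, -65.6,  50. ])]
sty side 174 [314.4 192.2] [314.5 177. ] [314.3 211. ]
  top z130 [array([471.3, -65.2, 130. ]), array([428.2,  49.8, 130. ])] [array([ 516.1, -184. ,   50. ]), array([466.9, -52.8,  50. ])]
sty tri [469.33117735 -60.13435468  94.55740782] 0.38980856015065585
ring scene 77 [239.4 261.6] [ 431.5 -286.6   50. ]
ring side 26 [360.2 164.4] [ 429.7 -281.4   50. ]
ring tri [ 430.56133224 -285.74441131   47.48002187] 0.5524538406217262
blue scene ((248.7555694580078, 266.1768493652344), (48.99344253540039, 65.29890441894531), 27.552812576293945) [array([ 406., -354.]), array([ 361., -202.]), array([ 485., -193.]), array([ 517., -340.])]
blue side ((355.0286865234375, 172.68443298339844), (43.63822937011719, 39.56412124633789), 5.19442892074585) [array([ 470., -179.]), array([ 525., -366.]), array([ 408., -388.]), array([ 367., -201.])]
blue tri [ 445.13080853 -281.63762667   13.40789519] 3.662802842168862
blue2 scene ((160.1463623046875, 224.3170928955078), (27.486583709716797, 35.60762023925781), 38.65980911254883) [array([ 161., -349.]), array([ 143., -262.]), array([ 226., -269.]), array([ 240., -353.])]
blue2 side ((456.5, 191.0), (26.0, 25.0), 90.0) [array([ 224., -335.]), array([ 165., -358.]), array([ 151., -241.]), array([ 206., -220.])]
blue2 tri [ 184.07097555 -305.84370068    6.94140255] 0.8878628947163013
```

View pics/crop.png

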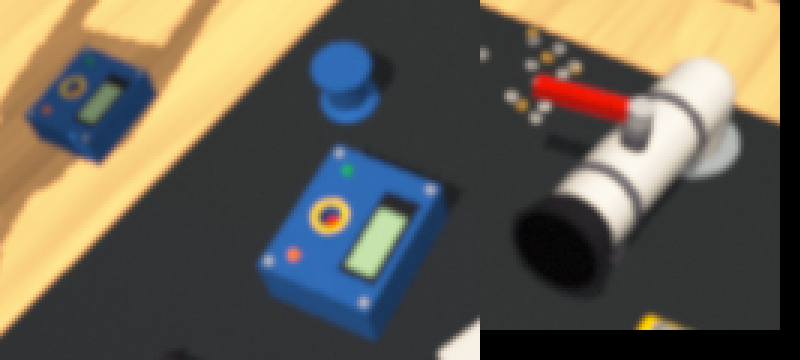

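The crop shows the large blue case with its yellow ring at scene (239,262), a red button visible inside it, and the display to its right. Cast at z=25, its box comes out about 115-150 mm across, against about 82x85 mm for the other. The small case off the mat is therefore the decoy. Aperture ≈ (431,-286), stylus ≈ (469,-60), handle tip ≈ (480,247), shaft ≈ (573,263).

Moving towards the damper now.

{"api": "arm_command", "payload": {"series": [{"linear": [0.028, -0.035, 0], "turn": 0}, {"linear": [0.028, -0.035, 0], "turn": 0}, {"linear": [0.028, -0.035, 0], "turn": 0}, {"linear": [0.028, -0.035, 0], "turn": 0}, {"linear": [0.028, -0.035, 0], "turn": 0}, {"linear": [0.028, -0.035, 0], "turn": 0}, {"linear": [0.028, -0.035, 0], "turn": 0}, {"linear": [0.028, -0.035, 0], "turn": 0}], "jaw": 0.2}}

```text
t: 0.9
ee_pos: [326.0, -249.2, 241.6]
orientation: [-3.097, -0.529, -0.0]
ft_force: [1.2, 0.5, 0.5]
width: 52.5
grasp_force: 0.0
```

Run:
```python
from h import *
d=cam('wrist'); cv2.imwrite('pics/w1.png',d['frame']); print(d['fx'],d['cx'],d['cy'])
o=ctrl.get_obs(); print(o['t'],o['ee_pos'],o['orientation'],o['width'])
s=pickle.load(open('scene.pkl','rb'))
print(plane(s,391,161,60),plane(s,436,105,95),plane(s,419,117,127))
```

```text
309.70691628693146 315.02410276856466 206.8040894483299
0.95 [ 326.46649452 -244.1644063   241.15425585] [-3.09263003e+00 -5.31056276e-01  4.27781906e-04] 52.63465891352328
[567.71487779 151.04126529  60.        ] [582.49462276 373.07309522  95.        ] [576.50643904 267.30674561 127.        ]
```

View pics/w1.png

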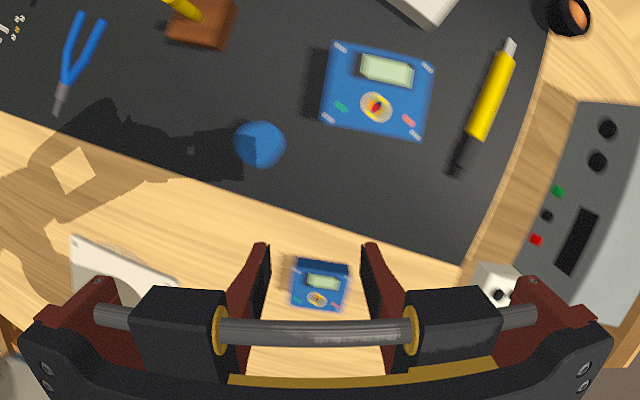

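The wrist view shows the ring at (376,107), the spool at (260,145), the holder at (205,22), and the pump clear of the path. Carrying on to the damper.

{"api": "arm_command", "payload": {"series": [{"linear": [0.028, -0.034, 0], "turn": 0}, {"linear": [0.028, -0.034, 0], "turn": 0}, {"linear": [0.028, -0.034, 0], "turn": 0}, {"linear": [0.028, -0.034, 0], "turn": 0}, {"linear": [0.028, -0.034, 0], "turn": 0}, {"linear": [0.028, -0.034, 0], "turn": 0}, {"linear": [0.028, -0.034, 0], "turn": 0}, {"linear": [0.028, -0.034, 0], "turn": 0}, {"linear": [0.028, -0.034, 0], "turn": 0}, {"linear": [0.028, -0.034, 0], "turn": 0}]}}

```text
t: 1.95
ee_pos: [477.2, 164.7, 241.5]
orientation: [3.096, 0.53, -0.001]
ft_force: [1.0, 0.0, 0.2]
width: 52.4
grasp_force: 0.0
```

{"api": "arm_command", "payload": {"series": [{"linear": [0.028, -0.034, 0], "turn": 0}, {"linear": [0.028, -0.034, 0], "turn": 0}, {"linear": [0, 0, 0], "turn": 0.085}, {"linear": [0, 0, 0], "turn": 0.085}, {"linear": [0, 0, 0], "turn": 0}]}}

```text
t: 2.45
ee_pos: [506.9, 245.8, 241.1]
orientation: [3.13, 0.265, -0.002]
ft_force: [0.1, -0.3, 0.0]
width: 52.8
grasp_force: 0.0
```

```bash
cat >> h.py <<'E'
def wray(d,u,v):
    R=cv2.Rodrigues(np.array(d['rvec'],float))[0]; t=np.array(d['tvec'],float).ravel()
    x,y=u-d['cx'],v-d['cy']; r=np.hypot(x,y); a=r/d['fx']; k=np.sin(a)/max(r,1e-9)
    return -R.T@t, R.T@np.array([x*k,y*k,np.cos(a)])
def wplane(d,u,v,z):
    c,r=wray(d,u,v); return c+r*(z-c[2])/r[2]
def totool(v):
    R=cv2.Rodrigues(np.array(ctrl.get_obs()['orientation']))[0]; return R.T@np.array(v)
def st():
    o=ctrl.get_obs(); R=cv2.Rodrigues(np.array(o['orientation']))[0]
    print('t',round(o['t'],2),'pos',np.round(o['ee_pos'],1),'xang',np.degrees(np.arctan2(R[1,0],R[0,0])).round(2),'z',R[:,2].round(3),'w',round(o['width'],1),'f',np.round(o['ft_force'],1),'g',round(o['grasp_force'],1)); return o
E
python3 - <<'E'
from h import *
d=cam('wrist'); o=st()
im=cv2.cvtColor(d['frame'],cv2.COLOR_BGR2HSV)
m=cv2.inRange(im,(0,160,110),(5,255,255))|cv2.inRange(im,(175,160,110),(180,255,255))
n,l,s,c=cv2.connectedComponentsWithStats(m)
for i in range(1,n):
  if s[i,4]>300:
    p=np.argwhere(l==i)[:,::-1].astype(float); r=cv2.minAreaRect(p.astype(np.float32))
    print(s[i],[wplane(d,*q,136).round(1)[:2] for q in cv2.boxPoints(r)],wplane(d,*c[i],134).round(1))
cv2.imwrite('pics/w2.png',d['frame'])
E
```

```text
t 2.5 pos [507.  245.5 241.2] xang 9.79 z [-0.001 -0.    -1.   ] w 52.3 f [-0.4  0.5  0.3] g 0.0
[ 301  141   18   97 1547] [array([562.9, 267.9]), array([565.3, 254.9]), array([483.8, 239.3]), array([481.1, 253.4])] [524.7 254.2 134. ]
```

View pics/w2.png

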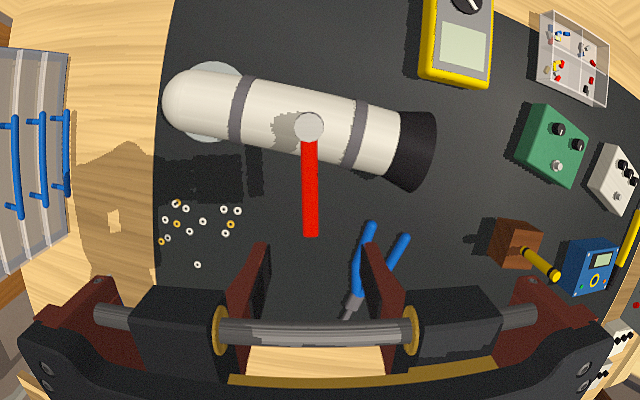

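The wrist view shows the bar running straight up from (310,237) to the shaft at (309,127), already in line with tool x. A small correction, then I'll descend and grip.

{"api": "arm_command", "payload": {"series": [{"linear": [0.002, -0.006, 0.02], "turn": 0}, {"linear": [0, 0, 0.03], "turn": 0}, {"linear": [0, 0, 0.03], "turn": 0}, {"linear": [0, 0, 0.022], "turn": 0}, {"linear": [0, 0, 0.012], "turn": 0}, {"linear": [0, 0, 0], "turn": 0}]}}

```text
t: 3.1
ee_pos: [507.3, 251.1, 126.3]
orientation: [3.129, 0.266, -0.005]
ft_force: [-0.4, -0.0, -0.3]
width: 52.7
grasp_force: 0.0
```

{"api": "arm_command", "payload": {"series": [{"linear": [0, 0, 0], "turn": 0}, {"linear": [0, 0, 0], "turn": 0}, {"linear": [0, 0, 0], "turn": 0}, {"linear": [0, 0, 0], "turn": 0}, {"linear": [0, 0, 0], "turn": 0}], "jaw": -0.9}}

```text
t: 3.6
ee_pos: [508.4, 251.9, 128.2]
orientation: [-3.13, -0.265, -0.001]
ft_force: [-0.2, -1.7, 0.2]
width: 16.3
grasp_force: 1.0
```

{"api": "arm_command", "payload": {"series": [{"linear": [0, 0, 0], "turn": 0}, {"linear": [0, 0, 0], "turn": 0}, {"linear": [0.0006, 0.0089, 0], "turn": -0.131}, {"linear": [0.0006, 0.0089, 0], "turn": -0.131}, {"linear": [0.0006, 0.0089, 0], "turn": -0.131}, {"linear": [0, 0, 0], "turn": 0}]}}

```text
t: 4.2
ee_pos: [518.1, 226.3, 128.1]
orientation: [3.018, 0.872, 0.0]
ft_force: [-2.0, 0.2, 5.5]
width: 13.8
grasp_force: 30.0
```

{"api": "arm_command", "payload": {"series": [{"linear": [0.0006, 0.0089, 0], "turn": -0.131}, {"linear": [0.0006, 0.0089, 0], "turn": -0.131}, {"linear": [0.0006, 0.0089, 0], "turn": -0.131}, {"linear": [0.0006, 0.0089, 0], "turn": -0.131}, {"linear": [0.0006, 0.0089, 0], "turn": -0.131}, {"linear": [0.0006, 0.0089, 0], "turn": -0.131}, {"linear": [0.0006, 0.0089, 0], "turn": -0.131}, {"linear": [0, 0, 0], "turn": 0}, {"linear": [0, 0, 0], "turn": 0}]}}

```text
t: 5.1
ee_pos: [569.7, 194.8, 128.1]
orientation: [2.323, 2.113, -0.001]
ft_force: [-0.2, -6.8, 5.6]
width: 13.9
grasp_force: 30.0
```

Run:
```python
from h import *
o=st();print(o['moment'])
```

```text
t 5.1 pos [569.7 194.8 128.1] xang 84.56 z [ 0.001 -0.001 -1.   ] w 13.9 f [-0.2 -6.8  5.6] g 30.0
[-0.96035549 -0.06973956  0.11699243]
```

{"api": "arm_command", "payload": {"series": [{"linear": [0.0001, 0.0035, 0], "turn": -0.05}, {"linear": [0.0001, 0.0035, 0], "turn": -0.05}, {"linear": [0, 0, 0], "turn": 0}, {"linear": [0, 0, 0], "turn": 0}]}}

```text
t: 5.5
ee_pos: [572.2, 194.9, 127.8]
orientation: [-2.215, -2.221, 0.011]
ft_force: [-15.0, -3.2, 17.1]
width: 14.4
grasp_force: 30.5
```

Run:
```python
from h import *
o=st();print(o['moment'])
```

```text
t 5.5 pos [572.2 194.9 127.8] xang 90.17 z [-0.009 -0.001 -1.   ] w 14.4 f [-15.   -3.2  17.1] g 30.5
[-0.47543654  2.39971791 -0.61882277]
```

The force jumped to 15 N against the motion, so the handle is at its stop. Releasing and rising.

{"api": "arm_command", "payload": {"series": [{"linear": [0, -0.003, 0], "turn": 0}, {"linear": [0, 0, 0], "turn": 0}, {"linear": [0, 0, 0], "turn": 0}, {"linear": [0, 0, 0], "turn": 0}], "jaw": 0.2}}

```text
t: 5.9
ee_pos: [573.5, 195.4, 127.5]
orientation: [2.213, 2.229, 0.0]
ft_force: [0.5, -0.7, -0.4]
width: 43.1
grasp_force: 0.0
```

{"api": "arm_command", "payload": {"series": [{"linear": [0, 0, -0.02], "turn": 0}, {"linear": [0, 0, -0.035], "turn": 0}, {"linear": [0, 0, -0.035], "turn": 0}, {"linear": [0, 0, -0.025], "turn": 0}, {"linear": [0, 0, 0], "turn": 0}]}}

```text
t: 6.4
ee_pos: [575.6, 195.9, 246.6]
orientation: [2.211, 2.227, 0.01]
ft_force: [0.4, -0.6, 0.2]
width: 53.0
grasp_force: 0.0
```

Run:
```python
from h import *
d=cam('scene'); w=cam('wrist'); st()
cv2.imwrite('pics/w3.png',np.hstack([cv2.resize(w['frame'],(480,300)),cv2.resize(d['frame'][70:190,350:478],(320,300),interpolation=3)]))
```

```text
t 6.5 pos [573.3 195.2 242.6] xang 90.43 z [ 0.001  0.    -1.   ] w 52.8 f [-0.9  0.7 -0.4] g 0.0
```

View pics/w3.png

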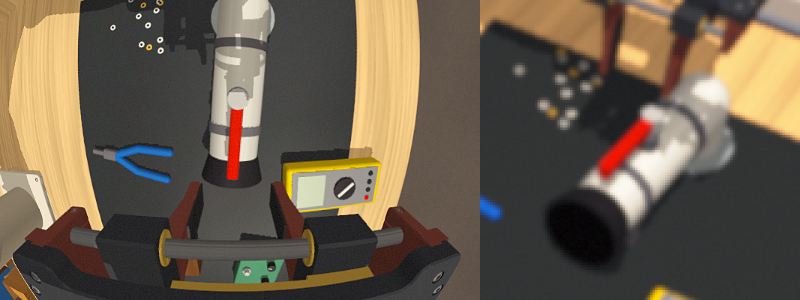

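The handle now lies along the tube towards the nozzle in both views, so the damper is open. On to the stylus.

{"api": "arm_command", "payload": {"series": [{"linear": [-0.036, -0.015, 0], "turn": 0}, {"linear": [-0.036, -0.015, 0], "turn": 0}, {"linear": [-0.036, -0.015, 0], "turn": 0}, {"linear": [-0.036, -0.015, 0], "turn": 0}, {"linear": [-0.036, -0.015, 0], "turn": 0}, {"linear": [-0.036, -0.015, 0], "turn": 0}, {"linear": [-0.036, -0.015, 0], "turn": 0}, {"linear": [0, 0, 0], "turn": 0}, {"linear": [0, 0, 0], "turn": 0}]}}

```text
t: 7.4
ee_pos: [469.4, -58.0, 241.4]
orientation: [-2.214, -2.226, 0.002]
ft_force: [-0.5, -0.1, 0.1]
width: 52.7
grasp_force: 0.0
```

Run:
```python
from h import *
o=st();print(totool(np.array([469.3,-60.1,92])-o['ee_pos']))
```

```text
t 7.4 pos [469.4 -58.  241.4] xang 90.32 z [-0.002  0.001 -1.   ] w 52.7 f [-0.5 -0.1  0.1] g 0.0
[ -2.14602668   0.17565223 149.4357323 ]
```

{"api": "arm_command", "payload": {"series": [{"linear": [-0.002, 0, 0.03], "turn": 0}, {"linear": [0, 0, 0.035], "turn": 0}, {"linear": [0, 0, 0.035], "turn": 0}, {"linear": [0, 0, 0.03], "turn": 0}, {"linear": [0, 0, 0.018], "turn": 0}, {"linear": [0, 0, 0], "turn": 0}, {"linear": [0, 0, 0], "turn": 0}]}}

```text
t: 8.1
ee_pos: [470.4, -58.7, 94.3]
orientation: [-2.21, -2.231, 0.001]
ft_force: [0.5, 0.7, 0.3]
width: 52.8
grasp_force: 0.0
```

{"api": "arm_command", "payload": {"series": [{"linear": [0, 0, 0], "turn": 0}, {"linear": [0, 0, 0], "turn": 0}, {"linear": [0, 0, 0], "turn": 0}, {"linear": [0, 0, 0], "turn": 0}, {"linear": [0, 0, 0], "turn": 0}, {"linear": [0, 0, 0], "turn": 0}, {"linear": [0, 0, 0], "turn": 0}, {"linear": [0, 0, 0], "turn": 0}], "jaw": -0.9}}

```text
t: 8.9
ee_pos: [470.4, -59.7, 94.9]
orientation: [2.212, 2.23, 0.0]
ft_force: [-0.9, -1.2, 6.5]
width: 13.4
grasp_force: 30.0
```

{"api": "arm_command", "payload": {"series": [{"linear": [0, 0, -0.02], "turn": 0}, {"linear": [0, 0, -0.03], "turn": 0}, {"linear": [0, 0, -0.03], "turn": 0}, {"linear": [0, 0, -0.02], "turn": 0}, {"linear": [0, 0, 0], "turn": 0}]}}

```text
t: 9.4
ee_pos: [471.8, -59.9, 196.9]
orientation: [2.21, 2.227, 0.005]
ft_force: [0.3, 0.1, -0.3]
width: 13.6
grasp_force: 30.0
```

{"api": "arm_command", "payload": {"series": [{"linear": [-0.03, -0.005, 0], "turn": 0}, {"linear": [-0.03, -0.005, 0], "turn": 0}, {"linear": [-0.03, -0.005, 0], "turn": 0}, {"linear": [-0.03, -0.005, 0], "turn": 0}, {"linear": [-0.03, -0.005, 0], "turn": 0}, {"linear": [0, 0, 0], "turn": 0}]}}

```text
t: 10.0
ee_pos: [445.6, -212.2, 193.3]
orientation: [-2.215, -2.226, 0.001]
ft_force: [-0.4, 0.2, -0.9]
width: 13.4
grasp_force: 30.0
```

Run:
```python
from h import *
o=st(); w=cam('wrist'); s=cam('scene'); d=cam('side')
R=cv2.Rodrigues(np.array(o['orientation']))[0]
def proj(c,P): return cv2.projectPoints(np.array([P],float),np.array(c['rvec']),np.array(c['tvec'],float),np.array([[c['fx'],0,c['cx']],[0,c['fy'],c['cy']],[0,0,1]]),None)[0].ravel()
tip=np.array(o['ee_pos'])-[0,0,90]; a=np.array([430.6,-286,50])
out=[]
for c in(s,d):
    p=proj(c,tip);q=proj(c,a);m=((p+q)/2).astype(int); x,y=m-[50,62]; x=max(x,0);y=max(y,0)
    print('tip',p,'ap',q,'crop',x,y); out.append(cv2.resize(c['frame'][y:y+125,x:x+100],(400,500),interpolation=3))
cv2.imwrite('pics/c4.png',np.hstack(out))
```

```text
t 10.0 pos [ 445.6 -212.2  193.3] xang 90.28 z [-0.001  0.    -1.   ] w 13.4 f [-0.4  0.2 -0.9] g 30.0
tip [262.99950414 227.61993782] ap [239.23528949 261.18365225] crop 201 182
tip [346.63319831 157.75650224] ap [360.3281283  163.48516882] crop 303 98
```

View pics/c4.png

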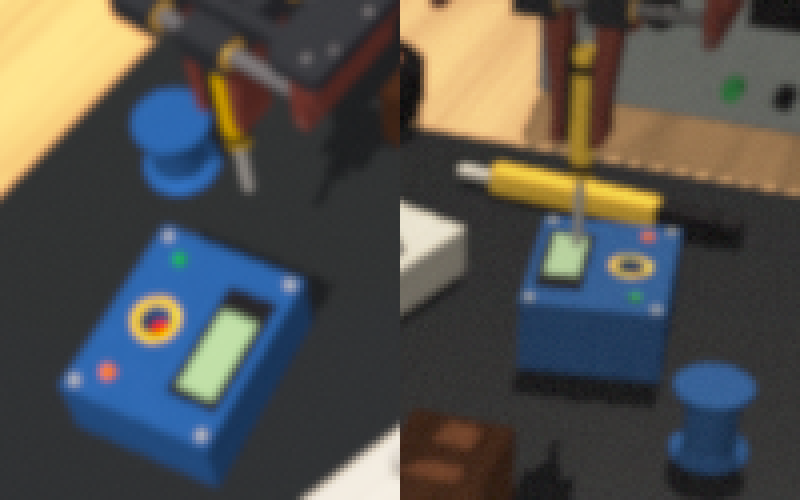

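The crops show the stylus hanging upright. Its tip is at scene (263.5,229.5) and side (348,158). The ring is at scene (240,262) and side (361,164.5). I'll work out the tip-to-ring shift from these.

Run:
```python
from h import *
o=st(); s,d=[pickle.load(open(n+'.pkl','rb')) for n in('scene','side')]
R={}
for n,c,(x,y,X,Y) in(('scene',s,(229,250,252,273)),('side',d,(352,156,370,172))):
    im=cv2.resize(c['frame'][y:Y,x:X],None,fx=6,fy=6,interpolation=cv2.INTER_CUBIC); h=cv2.cvtColor(im,cv2.COLOR_BGR2HSV)
    m=cv2.inRange(h,(14,70,90),(35,255,255)); k=max(cv2.findContours(m,0,1)[0],key=cv2.contourArea)
    e=cv2.fitEllipse(k); R[n]=np.array(e[0])/6+[x,y]-0.42; print(n,R[n],np.array(e[1])/6,plane(c,*R[n],50))
a,err=tri(s,R['scene'],d,R['side']); print('ap',a,err)
t,err=tri(s,(263,229),d,(347.5,157.5)); print('tip',t,err)
print('tip via z', plane(s,263,229,t[2]), plane(d,347.5,157.5,t[2]))
A=(plane(s,*R['scene'],50)+plane(d,*R['side'],50))/2
print('A',A,'tool d from TCP',totool(A-np.array(o['ee_pos'])))
```

```text
t 10.15 pos [ 445.8 -209.2  193.6] xang 90.42 z [-0.002  0.001 -1.   ] w 13.2 f [-0.4  0.2 -0.6] g 30.0
scene [239.46515727 261.46495382] [11.23434448 12.96297963] [ 431.47679306 -286.24295072   50.        ]
side [360.21389587 164.25127101] [ 5.30991522 11.10126241] [ 429.78999892 -282.24804814   50.        ]
ap [ 430.57691046 -285.57698144   48.01129946] 0.16712443134538837
tip [ 445.78902885 -214.84258482  102.12800441] 2.9559087742243504
tip via z [ 447.27519836 -214.40286959  102.12800441] [ 444.68904521 -216.09868531  102.12800441]
A [ 430.63339599 -284.24549943   50.        ] tool d from TCP [-75.0529218  -15.45313136 143.52230148]
```

{"api": "arm_command", "payload": {"series": [{"linear": [-0.024, -0.005, 0], "turn": 0}, {"linear": [-0.024, -0.005, 0], "turn": 0}, {"linear": [-0.024, -0.005, 0], "turn": 0}, {"linear": [0, 0, 0.02], "turn": 0}, {"linear": [0, 0, 0.02], "turn": 0}, {"linear": [0, 0, 0], "turn": 0}, {"linear": [0, 0, 0], "turn": 0}, {"linear": [0, 0, 0], "turn": 0}]}}

```text
t: 10.95
ee_pos: [432.7, -281.6, 155.4]
orientation: [2.211, 2.231, 0.0]
ft_force: [-0.0, -0.2, 0.3]
width: 13.7
grasp_force: 30.0
```

Run:
```python
from h import *
st(); s=cam('scene'); d=cam('side'); st()
A=cv2.resize(s['frame'][235:285,220:260],(400,500),interpolation=3)
B=cv2.resize(d['frame'][130:180,340:380],(400,500),interpolation=3)
cv2.imwrite('pics/c5.png',np.hstack([A,B]))
```

```text
t 10.95 pos [ 432.7 -281.6  155.4] xang 90.52 z [ 0.001 -0.    -1.   ] w 13.7 f [-0.  -0.2  0.3] g 30.0
t 11.05 pos [ 432.7 -281.9  155.6] xang 90.5 z [ 0.001 -0.001 -1.   ] w 13.7 f [ 0.1 -0.3 -0.8] g 30.0
```

View pics/c5.png

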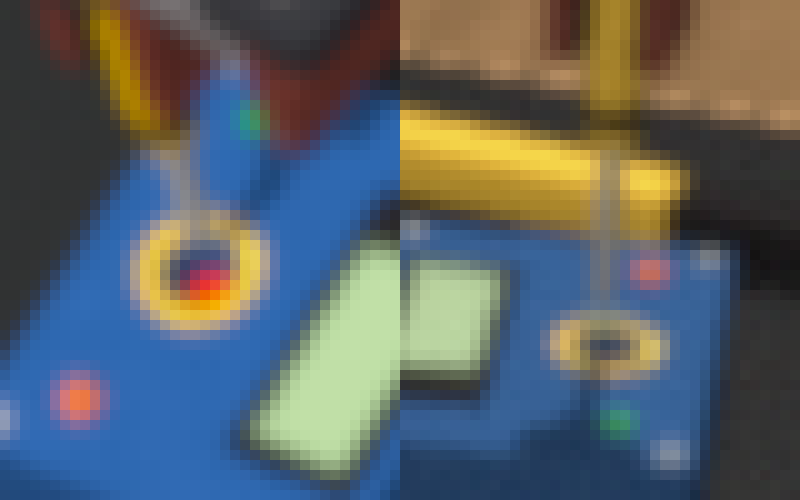

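The scene crop shows the pin ending at about (239.9,258), just above the ring. The side crop shows it ending at about (359.8,160.6), also above the ring.

Run:
```python
from h import *
o=st(); s,d=[pickle.load(open(n+'.pkl','rb')) for n in('scene','side')]
def proj(c,P): return cv2.projectPoints(np.array([P],float),np.array(c['rvec']),np.array(c['tvec'],float),np.array([[c['fx'],0,c['cx']],[0,c['fy'],c['cy']],[0,0,1]]),None)[0].ravel()
t,e=tri(s,(239.9,258),d,(359.8,160.6)); print('tip',t,e)
A=np.array([430.6,-285.6,48.0])
for c in(s,d):
  print('axis pts at 0,10,15,20 above', [proj(c,A+[0,0,k]).round(1) for k in(0,10,15,20)], 'px per mm x,y', (proj(c,A+[10,0,0])-proj(c,A))/10,(proj(c,A+[0,10,0])-proj(c,A))/10)
```

```text
t 11.05 pos [ 432.7 -281.9  155.6] xang 90.5 z [ 0.001 -0.001 -1.   ] w 13.7 f [ 0.1 -0.3 -0.8] g 30.0
tip [ 431.60463162 -282.54296255   60.11257129] 0.10639375173604497
axis pts at 0,10,15,20 above [array([239.5, 261.5]), array([238.8, 259.3]), array([238.4, 258.1]), array([238., 257.])] px per mm x,y [0.34627924 0.22823777] [ 0.29885105 -0.33334121]
axis pts at 0,10,15,20 above [array([360.2, 164.2]), array([360.5, 160.8]), array([360.6, 159.1]), array([360.7, 157.4])] px per mm x,y [-0.37765397 -0.07302157] [-0.11280801  0.18939848]
```

{"api": "arm_command", "payload": {"series": [{"linear": [-0.003, -0.001, 0], "turn": 0}, {"linear": [0, 0, 0], "turn": 0}, {"linear": [0, 0, 0.006], "turn": 0}, {"linear": [0, 0, 0.006], "turn": 0}, {"linear": [0, 0, 0.006], "turn": 0}, {"linear": [0, 0, 0.004], "turn": 0}, {"linear": [0, 0, 0], "turn": 0}, {"linear": [0, 0, 0], "turn": 0}]}}

```text
t: 11.85
ee_pos: [431.0, -284.9, 132.5]
orientation: [-2.212, -2.23, 0.0]
ft_force: [0.0, 0.4, 0.3]
width: 13.9
grasp_force: 30.0
```

Run:
```python
from h import *
st(); s=cam('scene'); d=cam('side'); st()
A=cv2.resize(s['frame'][235:285,220:260],(400,500),interpolation=3)
B=cv2.resize(d['frame'][130:180,340:380],(400,500),interpolation=3)
cv2.imwrite('pics/c6.png',np.hstack([A,B]))
```

```text
t 11.85 pos [ 431.  -284.9  132.5] xang 90.46 z [-0.  0. -1.] w 13.9 f [0.  0.4 0.3] g 30.0
t 11.95 pos [ 431.2 -285.   132.8] xang 90.46 z [ 0. -0. -1.] w 14.0 f [ 0.2 -0.4 -0.3] g 30.0
```

View pics/c6.png

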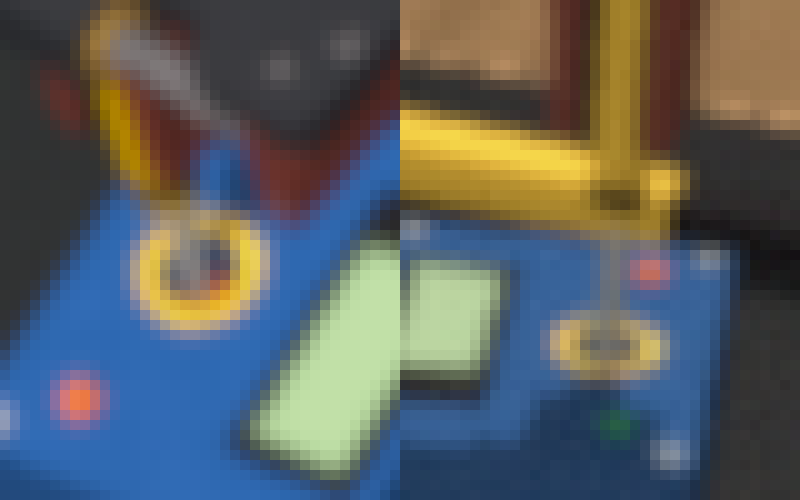

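In both views the pin enters the ring near its centre, at scene (239,261) and side (360.5,164), and it isn't touching anything yet. Pressing down.

{"api": "arm_command", "payload": {"series": [{"linear": [0, 0, 0.003], "turn": 0}, {"linear": [0, 0, 0.003], "turn": 0}, {"linear": [0, 0, 0.003], "turn": 0}, {"linear": [0, 0, 0], "turn": 0}, {"linear": [0, 0, 0], "turn": 0}]}}

```text
t: 12.45
ee_pos: [431.2, -285.0, 123.7]
orientation: [2.213, 2.23, 0.0]
ft_force: [0.5, 0.7, 0.9]
width: 13.7
grasp_force: 30.0
```

{"api": "arm_command", "payload": {"series": [{"linear": [0, 0, 0.001], "turn": 0}, {"linear": [0, 0, 0.001], "turn": 0}, {"linear": [0, 0, 0], "turn": 0}, {"linear": [0, 0, 0], "turn": 0}]}}

```text
t: 12.85
ee_pos: [431.2, -285.0, 121.8]
orientation: [2.212, 2.23, 0.0]
ft_force: [0.3, 0.4, 2.0]
width: 13.7
grasp_force: 30.0
```

{"api": "arm_command", "payload": {"series": [{"linear": [0, 0, 0.001], "turn": 0}, {"linear": [0, 0, 0.001], "turn": 0}, {"linear": [0, 0, 0], "turn": 0}, {"linear": [0, 0, 0], "turn": 0}]}}

```text
t: 13.25
ee_pos: [431.2, -285.0, 119.8]
orientation: [2.212, 2.23, 0.0]
ft_force: [0.5, 0.0, 5.6]
width: 13.5
grasp_force: 30.0
```

{"api": "arm_command", "payload": {"series": [{"linear": [0, 0, 0.001], "turn": 0}, {"linear": [0, 0, 0], "turn": 0}, {"linear": [0, 0, 0], "turn": 0}]}}

```text
t: 13.55
ee_pos: [431.3, -285.2, 119.5]
orientation: [2.212, 2.23, 0.0]
ft_force: [-2.0, 1.5, 12.0]
width: 13.8
grasp_force: 30.0
```

{"api": "arm_command", "payload": {"series": [{"linear": [0, 0, 0.001], "turn": 0}, {"linear": [0, 0, 0], "turn": 0}, {"linear": [0, 0, 0], "turn": 0}]}}

```text
t: 13.85
ee_pos: [431.5, -285.2, 119.1]
orientation: [2.212, 2.23, 0.0]
ft_force: [-3.3, 1.7, 20.0]
width: 13.5
grasp_force: 30.0
```

{"api": "arm_command", "payload": {"series": [{"linear": [0, 0, -0.001], "turn": 0}, {"linear": [0, 0, 0], "turn": 0}, {"linear": [0, 0, 0], "turn": 0}, {"linear": [0, 0, 0], "turn": 0}, {"linear": [0, 0, 0], "turn": 0}]}}

```text
t: 14.35
ee_pos: [431.3, -285.1, 119.5]
orientation: [2.212, 2.23, 0.0]
ft_force: [-2.0, 1.8, 13.1]
width: 13.5
grasp_force: 30.0
```

The force is steady at 13 N, well above the 4 N the spring gives at its stop, and the grip holds at 30 N. Handing in.

```bash
python3 -c "
from h import *
st(); print(ctrl.close_job())"
```

```text
t 14.35 pos [ 431.3 -285.1  119.5] xang 90.46 z [ 0.001 -0.    -1.   ] w 13.5 f [-2.   1.8 13.1] g 30.0
the job is handed in; nothing more can be done
None
```

I opened the damper to its stop and handed the job in at 14.35 s with the stylus still gripped (30 N) and pressing the monitor's button with a steady 13 N, which puts it at its stop; the hand-in returned no verdict.

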